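Tip the tall tea carton down onto the silicone trivet

ROBOT

A 6-joint arm with a two-finger parallel gripper is mounted at the origin on the work surface. World frame = base frame: x ahead of the robot, y to its left, z up, the work surface at z = 0. Lengths are in m, angles in rad, forces in N, time in s.
With the tool pointing down it reaches from about 0.15 to 0.775 m from the base axis. Payload 6.1 kg.
Tool frame: the origin (TCP) lies midway between the tips of the shut fingers; the grasp point (between the pads) lies 19 mm behind it (r.grip_depth is the distance from the TCP to the grasp point, in m); z points along the fingers, y is the line along which they close (so a half turn about z gives the same grasp; the last joint's range is limited). The gripper opens to 85 mm and grips with 20 to 120 N. Pads are 22 mm wide; open, the fingers measure 114 mm over their backs; the gripper's body (76 mm by 85 mm) begins 54 mm behind the grasp point. The pads swing forward as they close: fully open they stand 13 mm farther back than shut.
Start: joints at [1.347, 0.126, -0.04, 1.405, 0, 1.571], TCP at [0.117, 0.512, 0.231] pointing down, gripper open.
Joint ranges: [-2.72, 2.72], [-0.95, 1.95], [-1.27, 1.35], [-1.78, 2.02], [-1.46, 1.47], [-3.14, 3.14]. Speed limits (rad/s): [2.39, 2.39, 3.01, 3.14, 3.14, 3.14].

INTERFACE

Orientations are given as a unit quaternion [w, x, y, z].
In Python, from bench import r gives the robot as it stands.
- The arm moves only by the tool carry_out, never from a script. Its argument "deltas" is a list of rows, each a list of 3 entries, a list of its own where there are three numbers: the finger opening in mm, from 0 to 85.4, then the shift along the tool's x, y, z in units of 30 mm (1.0 is 30 mm), then the turn about the tool's z in units of 5 degrees (1.0 is 5 degrees). In form: [[grip, [tx, ty, tz], turn], ...]. A call has exactly 5 rows; each row is the pose to reach, as a shift and turn from the pose commanded when the call began, along the tool's axes at that moment; what a row does not reach only later rows make up. A row lasts 1/12 s, in which the tool goes at most 41.7 mm and 7.16 degrees, less where a joint would pass 70% of its speed; a pose out of reach is approached as far as the arm can. A call with a gripper value outside its range is refused whole. The fingers move at their own pace and stop on an object; the grip force is fixed at half the most. Time passes only in rows, so rows that repeat a pose let the fingers close, or fill a call up. It gives the time, the measured TCP pose, the force, the opening and the grip force at its end, in the units of the state.
- r.state(): the state, without advancing time (a new reading comes with each control period).
- r.snapshot(name): name is "scene" or "top"; returns (picture, depth): 480x640x3 uint8, red, green, blue; 480x640 float32, m along the optical axis (not along the pixel's ray), 0 where there is no reading.
- r.get_calibration(name): a dict with "fx", "fy", "cx", "cy" (pixels), "origin" and "orientation" of the camera in the world. Camera axes: x right, y up, looking along -z (the intrinsics and any distortion apply to the point x, -y, -z); pixel columns grow to the right and rows downward; lengths in m; the calibration is good to about 2 mm. A picture is of the moment at which its call begins. get_calibration takes no time and is no camera call.
- r.close_job(): hands the job in; it is judged then, once.
The state is a dict: "clock": time; "joints": joint angles; "dq": joint speeds; "joint_torque": joint torques, N m; "tcp_pos": TCP position; "tcp_rot": TCP orientation; "force": force on the tool from outside, world axes, zero at the start; "ft_torque": the same for the moment, N m; "width": opening from 0.0 (shut) to 1.0 (fully open); "finger_force": force on a finger pad.
Only numpy, scipy, OpenCV 4.12 (cv2) and the standard library are available. Lean on these libraries where they do the work, as an engineer would, in place of code of your own. Each camera call takes 0.05 s, during which the arm holds its last target. There are 200 camera calls.

TASK

The steel counter is about to get wet: tip the tall standing carton over by pushing it near its top, so that it falls flat on its broad face onto the black rectangular trivet, then push its foot end until the whole carton lies on the trivet with nothing hanging over an edge. Only push it, never pick it up, leave everything else where it stands, and finish with the hand clear.

Things in the scene. Friction and masses are not known exactly. Their poses are not given: they have to be found in the camera images.
- trivet: black silicone trivet, rectangular, 200 mm (its x) x 180 mm (its y), 4 mm thick, clinging to the counter so that it does not move; origin at the middle of its underside, z up. The carton stands on the counter off its -x edge, so the trivet's +x is roughly the way to tip it. (A small round black coaster, 90 mm across, stands beyond its +x edge under the tea glass.)
- carton: tall cardboard carton, the one to tip, standing upright on the counter at the start: 36 mm thick (its x), 62 mm wide (its y), 140 mm tall (its z), 130 to 250 g; origin at the middle of its underside. Its +x broad face looks to the trivet, within 0.2 rad of the trivet's x; 8 to 30 mm of counter lie between its foot and the trivet.
- carton_center (a point): centre of the carton, 70 mm from either end. Pushed in its upper half the carton tips about its lower edge, past the balance at about 0.25 rad, and falls by itself; it then rests flat on the trivet, the foot end overhanging the trivet's -x edge by about the gap. Lying, its z axis runs level from foot end to top end, and it slides when its foot end is pushed. Pushed low while it stands it slides
- carton_foot_l (a point): carton's foot end, middle of the thickness, +y narrow side (corner of the outline when it lies)
- carton_foot_r (a point): carton's foot end, middle of the thickness, -y narrow side
- carton_top_l (a point): carton's top end, middle of the thickness, +y narrow side
- carton_top_r (a point): carton's top end, middle of the thickness, -y narrow side
- vial_stand: bystander: wooden stand 200 x 50 mm with a row of six corked glass vials, 120 mm tall; origin under its middle, x along the row
- short_carton: bystander: short cardboard carton standing upright, 36 x 62 x 70 mm tall, same material as the tall one; origin at the middle of its underside
- scoop: bystander: copper-coloured steel scoop lying on the counter, 155 mm long, 22 mm high; origin near its middle, at the counter; its x axis runs from handle to bowl
- tea_glass: bystander: green tea glass, 64 mm across the rim, 85 mm tall, standing on the round coaster; origin at the middle of its underside
- mortar: bystander: marble mortar, a heavy bowl 96 mm across, 60 mm tall; origin at the middle of its underside
- grinder: bystander: dark wooden pepper grinder, 52 mm across, 128 mm tall, upright; origin at the middle of its underside
Mind the look-alikes: they are no part of the job. Leave any blue look-alike of the carton alone.

How it is judged:
By the outcome, as a careful person would: the job done as asked, in the order asked, and still so for the second after the job is handed in, with the robot touching nothing.
It also fails if it takes over 48 s, if anything falls off the work surface, if the arm or the gripper's body presses on something with over 40 N, if the wrist force passes 120 N, or if a joint passes its speed limit or range.

## Working session

There is one attempt and no reset: what is moved stays moved. The work goes in short steps, Python scripts to look and compute and a tool call to move; the robot and the scene stay as the last step left them, time stands still between calls to the robot, and variables do not carry over. Pictures are saved under pics/ and viewed, at most 10 in all, crops included, and the job is handed in when it is done.

Besides the shell and the picture viewer there is one more tool, called after "Emit:" as name([rows], argument=value, ...), one row to a line, values as JSON. carry_out: Moves the arm, as the interface text tells. Its arguments: {"type":"object","properties":{"deltas":{"type":"array"}},"required":["deltas"]}

```bash
mkdir -p pics; ls; cat > h.py <<'E'
import numpy as np, cv2
from bench import r
from scipy.spatial.transform import Rotation as R
def q2R(q): return R.from_quat([q[1],q[2],q[3],q[0]]).as_matrix()
def snap(n,f=None):
    im,d=r.snapshot(n)
    if f: cv2.imwrite('pics/'+f,im[:,:,::-1]); np.savez('pics/'+f+'.npz',im=im,d=d)
    return im,d
def cloud(n,d):
    c=r.get_calibration(n); v,u=np.mgrid[:480,:640]
    P=np.stack([(u-c['cx'])/c['fx']*d,-(v-c['cy'])/c['fy']*d,-d],-1)
    return P@q2R(c['orientation']).T+np.array(c['origin'])
E
python3 - <<'E'
from h import *
for n in('top','scene'): snap(n,n+'0.png'); print(r.get_calibration(n))
print(r.state())
E
```

```text
pics
{'fx': 591.6288216713829, 'fy': 591.6288216713829, 'cx': 329.9630979573169, 'cy': 235.42006902110262, 'origin': array([ 0.49975026, -0.02548995,  1.1328862 ]), 'orientation': array([-0.70636355, -0.03084454,  0.03030729,  0.70652715])}
{'fx': 540.8369020012972, 'fy': 540.8369020012972, 'cx': 312.8867948981348, 'cy': 239.83857366247787, 'origin': array([1.0618728 , 0.30033764, 0.72693196]), 'orientation': array([0.44196116, 0.1685465 , 0.32395413, 0.81933884])}
{'clock': 0.1, 'joints': array([ 1.34700700e+00,  1.26373116e-01, -4.04689531e-02,  1.40539173e+00,
       -2.74432173e-05,  1.57078426e+00]), 'dq': array([ 0.00238008, -0.00062631,  0.00145795,  0.00064142,  0.00076382,
        0.00050162]), 'joint_torque': array([ 2.01158560e-03, -4.36906171e+01,  3.53604484e+01,  1.38136567e-02,
        2.24967389e-04, -1.20480513e-05]), 'tcp_pos': array([0.11644274, 0.51157116, 0.23059572]), 'tcp_rot': array([-6.66233592e-05,  1.11655276e-01,  9.93746740e-01, -7.15771501e-04]), 'force': array([ 0.57212697, -0.27181926,  0.65403204]), 'ft_torque': array([0.00984195, 0.00158239, 0.00757712]), 'finger_force': 0.0, 'width': 1.0015844459552934}
```

View pics/top0.png

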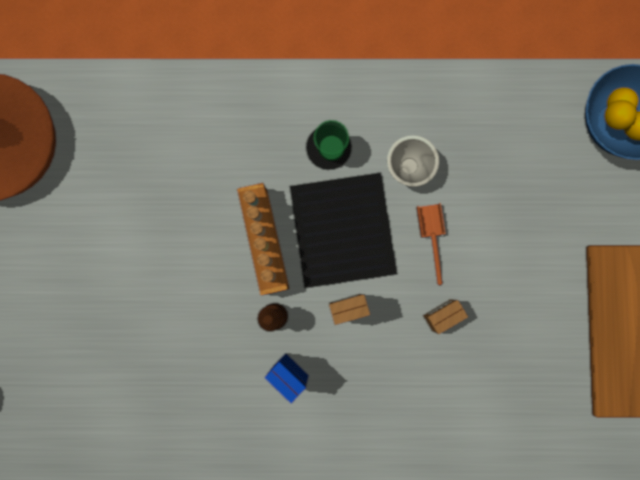

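View pics/scene0.png

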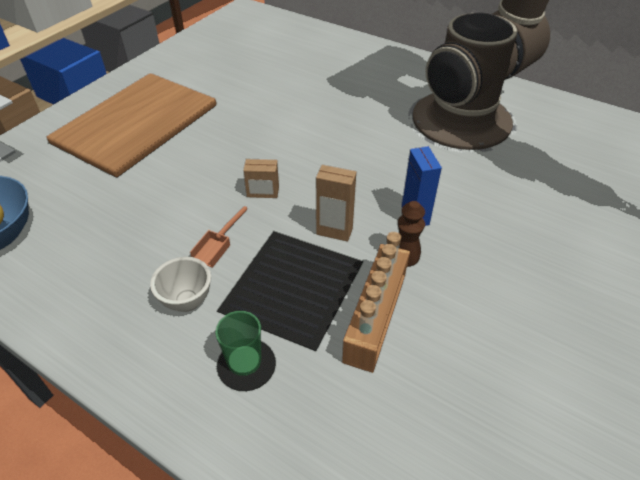

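Candidates: the tall brown carton at top (350,309) / scene (336,203), the short brown one at top (447,316) / scene (262,178), and the blue one at top (287,378) / scene (421,185). The tall brown carton is the one meant: it stands off the trivet's near edge, facing it. Next I measure and confirm it in a crop.

```bash
cat > m.py <<'E'
from h import *
def rect(P):
    c,s,a=cv2.minAreaRect((P[:,:2]*1000).astype(np.float32)); return np.round(c,1),np.round(s,1),round(a,1)
def onplane(n,uv,z):
    c=r.get_calibration(n);uv=np.atleast_2d(uv).astype(float)
    v=np.c_[(uv[:,0]-c['cx'])/c['fx'],-(uv[:,1]-c['cy'])/c['fy'],-np.ones(len(uv))]@q2R(c['orientation']).T
    o=np.array(c['origin']); return o+v*((z-o[2])/v[:,2])[:,None]
def big(m):
    n,l,s,_=cv2.connectedComponentsWithStats(m.astype(np.uint8)); return l==1+np.argmax(s[1:,4])
E
python3 - <<'E'
from m import *
Z=np.load('pics/top0.png.npz');im,d=Z['im'].astype(int),Z['d'];P=cloud('top',d)
print('z counter',np.median(P[430:460,150:500,2]))
def box(m,x0,x1,y0,y1):
    k=np.zeros_like(m);k[y0:y1,x0:x1]=m[y0:y1,x0:x1];return k
m=big(box(im.max(2)<45,285,400,170,290)); m=cv2.morphologyEx(m.astype(np.uint8),cv2.MORPH_OPEN,np.ones((5,5)))>0
v,u=np.nonzero(m); T=onplane('top',np.c_[u,v],.004)
print('trivet',rect(T), cv2.boxPoints(cv2.minAreaRect((T[:,:2]*1000).astype(np.float32))).round())
m=box((im[:,:,0]-im[:,:,2]>40),320,380,285,335);v,u=np.nonzero(m)
z=P[v,u,2];print('carton z',np.percentile(z,[5,50,95]))
k=z>.125;print('carton top',rect(onplane('top',np.c_[u,v][k],.14)),rect(P[v,u][k]), rect(onplane('top',np.c_[u,v],.14)))
for nm,b in dict(grinder=(250,295,298,335),vial=(235,292,180,298),blue=(260,312,350,405),glass=(300,352,118,170),mortar=(385,440,132,190),scoop=(415,450,200,290),short=(420,475,295,335)).items():
    q=P[b[2]:b[3],b[0]:b[1]].reshape(-1,3);q=q[(q[:,2]>.015)&(q[:,2]<.2)]
    print(nm,q.min(0).round(3),q.max(0).round(3))
Z=np.load('pics/scene0.png.npz');im=Z['im'];P=cloud('scene',Z['d'])
q=P[160:245,310:362].reshape(-1,3);c=im[160:245,310:362].reshape(-1,3).astype(int);q=q[(q[:,2]>.01)&(q[:,2]<.135)&(c[:,0]-c[:,2]>25)]
print('scene carton',q.min(0).round(3),q.max(0).round(3))
k=(P[160:245,310:362,2]>.02)&(P[160:245,310:362,2]<.12);print(len(k))
cv2.imwrite('pics/crop.png',cv2.resize(im[130:350,210:450,::-1],None,fx=2.5,fy=2.5))
E
```

```text
z counter 0.0003872938247568847
trivet (array([609.1, -48.2]), array([194.7, 177.4]), 8.6) [[ 500.   25.]
 [ 526. -150.]
 [ 719. -121.]
 [ 692.   54.]]
carton z [0.1371313  0.14037342 0.14346927]
carton top (array([462.6, -56.2]), array([36.1, 60.5]), 15.8) (array([475.1, -52.9]), array([62. , 60.7]), 15.4) (array([462.6, -56.7]), array([36.7, 61.3]), 16.2)
grinder [0.421 0.056 0.015] [0.47  0.103 0.135]
vial [0.486 0.054 0.015] [0.689 0.146 0.126]
blue [0.309 0.017 0.016] [0.376 0.084 0.148]
glass [ 0.736 -0.057  0.015] [0.8   0.006 0.096]
mortar [ 0.685 -0.222  0.015] [ 0.778 -0.129  0.067]
scoop [ 0.52  -0.24   0.015] [ 0.658 -0.189  0.028]
short [ 0.417 -0.268  0.016] [ 0.477 -0.198  0.076]
scene carton [ 0.44  -0.081  0.01 ] [ 0.492 -0.022  0.135]
85
```

View pics/crop.png

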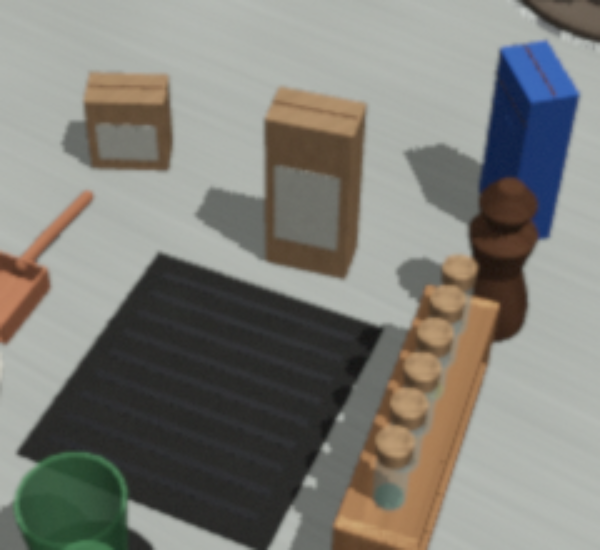

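The crop confirms it: the tall brown carton (crop 315,180) stands off the trivet's near edge, with the short one at (128,120) and the blue one at (535,140). I'll swing over behind it at a safe height.

Emit:
carry_out([
  [25,[-0.8,-1.05,0],0],
  [25,[-1.65,-2.1,0],0],
  [25,[-2.5,-3.2,0],0],
  [25,[-3.3,-4.25,0],0],
  [25,[-4.15,-5.35,0],0],
])

```text
clock: 0.52
tcp_pos: [0.2023, 0.3261, 0.2308]
tcp_rot: [-0.0, 0.111, 0.994, -0.0]
force: [0.7, -0.2, -0.0]
width: 0.306
finger_force: 0.0
```

Emit:
carry_out([
  [25,[-0.8,-1.05,0],0],
  [25,[-1.65,-2.1,0],0],
  [25,[-2.5,-3.2,0],0],
  [25,[-3.3,-4.25,0],0],
  [25,[-4.15,-5.35,0],0],
])

```text
clock: 0.93
tcp_pos: [0.2879, 0.1419, 0.2313]
tcp_rot: [0.0, 0.111, 0.994, 0.0]
force: [1.7, 0.6, -0.0]
width: 0.296
finger_force: 0.0
```

Emit:
carry_out([
  [25,[-0.8,-1.05,0],0],
  [25,[-1.65,-2.1,0],0],
  [25,[-2.5,-3.2,0],0],
  [25,[-3.3,-4.25,0],0],
  [25,[-4.15,-5.35,0],0],
])

```text
clock: 1.35
tcp_pos: [0.3737, -0.0425, 0.2313]
tcp_rot: [0.0, 0.112, 0.994, 0.0]
force: [1.4, 1.4, -0.1]
width: 0.298
finger_force: 0.0
```

Emit:
carry_out([
  [25,[-0.8,-1.05,0],-1.2],
  [25,[-0.8,-1.05,0],-2.4],
  [25,[-0.8,-1.05,0],-3.6],
  [25,[-0.8,-1.05,0],-4.8],
  [25,[-0.8,-1.05,0],-5.7],
])

```text
clock: 1.77
tcp_pos: [0.39, -0.0769, 0.2308]
tcp_rot: [-0.001, -0.138, 0.99, 0.0]
force: [-0.5, -0.3, -0.0]
width: 0.293
finger_force: 0.0
```

Emit:
carry_out([
  [25,[0,0,1],0],
  [25,[0,0,2],0],
  [25,[0,0,3],0],
  [25,[0,0,3.75],0],
  [25,[-0.5,0,3.75],0],
])

```text
clock: 2.18
tcp_pos: [0.3992, -0.0719, 0.1135]
tcp_rot: [-0.005, -0.136, 0.991, 0.001]
force: [-0.7, 0.7, 0.0]
width: 0.291
finger_force: 0.0
```

Emit:
carry_out([
  [25,[-0.25,0,0],0],
  [25,[-0.5,0,0],0],
  [25,[-0.75,0,0],0],
  [25,[-1.0,0,0],0],
  [25,[-1.25,0,0],0],
])

```text
clock: 2.6
tcp_pos: [0.4419, -0.0621, 0.1195]
tcp_rot: [0.001, -0.136, 0.991, -0.0]
force: [-0.2, -0.6, -0.2]
width: 0.291
finger_force: 0.1
```

Emit:
carry_out([
  [25,[-0.25,0,0],0],
  [25,[-0.5,0,0],0],
  [25,[-0.75,0,0],0],
  [25,[-1.0,0,0],0],
  [25,[-1.2,0,0],0],
])

```text
clock: 3.02
tcp_pos: [0.4763, -0.0523, 0.1188]
tcp_rot: [0.0, -0.136, 0.991, -0.0]
force: [0.3, -0.6, 0.8]
width: 0.296
finger_force: 0.0
```

```bash
python3 -c "
from h import *
snap('scene','s1.png')"
```

```text
(no output)
```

View pics/s1.png

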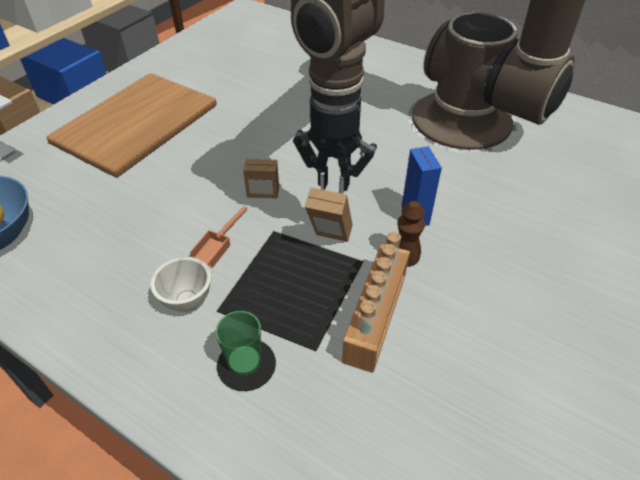

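The carton (330,215) is tilting toward the trivet. I'll push slightly more, then back off and let it fall.

Emit:
carry_out([
  [25,[-0.25,0,0],0],
  [25,[-0.5,0,0],0],
  [25,[-0.5,0,0],0],
  [25,[0,0,0],0],
  [25,[0.7,0,0],0],
])

```text
clock: 3.48
tcp_pos: [0.456, -0.058, 0.1185]
tcp_rot: [0.0, -0.137, 0.991, -0.0]
force: [0.2, -1.0, 0.2]
width: 0.293
finger_force: 0.0
```

Emit:
carry_out([
  [25,[0.7,0,0],0],
  [25,[1.4,0,0],0],
  [25,[1.4,0,0],0],
  [25,[1.4,0,0],0],
  [25,[1.4,0,0],0],
])

```text
clock: 3.9
tcp_pos: [0.4154, -0.0696, 0.1191]
tcp_rot: [0.001, -0.136, 0.991, -0.0]
force: [1.0, -1.5, -0.2]
width: 0.289
finger_force: 0.0
```

```bash
cat > look.py <<'E'
from m import *; import sys
f=sys.argv[1]; im,d=snap('top',f+'t.png'); snap('scene',f+'s.png'); im=im.astype(int); P=cloud('top',d)
m=(im[:,:,0]-im[:,:,2]>40)&(P[...,2]>.028)&(P[...,2]<.055)
k=np.zeros_like(m);k[170:345,290:400]=m[170:345,290:400];m=big(k)
v,u=np.nonzero(m);print('z',np.percentile(P[v,u,2],[5,50,95]),len(u))
Q=onplane('top',np.c_[u,v],.04)[:,:2]*1000;print(rect(Q))
B=cv2.boxPoints(cv2.minAreaRect(Q.astype(np.float32)));print(B.round(1))
a=np.radians(8.6);c=np.array([609.1,-48.2]);M=np.array([[np.cos(a),np.sin(a)],[-np.sin(a),np.cos(a)]])
print('trivet frame',((B-c)@M.T).round(1),'center',((B.mean(0)-c)@M.T).round(1))
print('tcp',r.state()['tcp_pos'],r.state()['clock'])
a=cv2.imread('pics/'+f+'t.png')[130:350,210:460];b=cv2.imread('pics/'+f+'s.png')[130:390,180:460]
cv2.imwrite('pics/'+f+'v.png',np.hstack([cv2.resize(a,(400,352)),cv2.resize(b,(379,352))]))
E
python3 look.py a
```

```text
z [0.0370694  0.04032321 0.04354872] 1581
(array([550186.2, -31414.6]), array([139793.2,  61879.6]), 16.5)
[[474.4 -21.6]
 [491.9 -80.9]
 [626.  -41.3]
 [608.4  18.1]]
trivet frame [[-129.2   46.5]
 [-120.7  -14.8]
 [  17.7    4.3]
 [   9.3   65.6]] center [-55.7  25.4]
tcp [ 0.41557276 -0.06947766  0.11893964] 4.0
```

View pics/av.png

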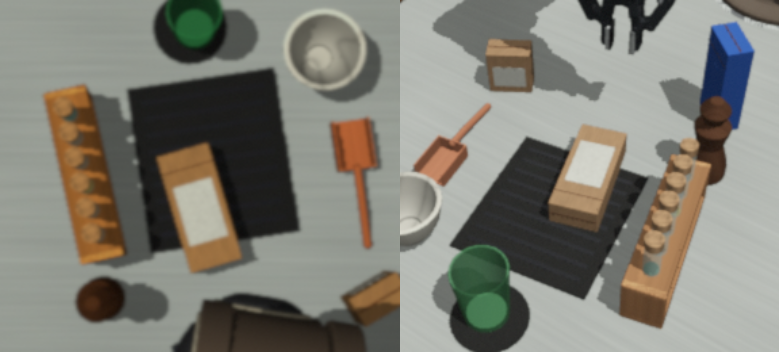

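The carton lies flat on the trivet at crop (200,208), with its foot end overhanging the near edge. I'll lower the hand behind the foot and push about 50 mm.

Emit:
carry_out([
  [25,[0,0,1],0],
  [25,[0,0,2],0],
  [25,[0,0,2.9],0],
  [25,[0,0,3.4],0],
  [25,[0,0,3.4],0],
])

```text
clock: 4.42
tcp_pos: [0.4127, -0.0689, 0.0135]
tcp_rot: [-0.003, -0.137, 0.991, 0.001]
force: [-0.2, -0.4, -0.3]
width: 0.293
finger_force: 0.0
```

Emit:
carry_out([
  [25,[-0.4,0,0],0],
  [25,[-0.8,0,0],0],
  [25,[-1.2,0,0],0],
  [25,[-1.5,0,0],0],
  [25,[-1.75,0,0],0],
])

```text
clock: 4.83
tcp_pos: [0.4678, -0.055, 0.0177]
tcp_rot: [0.001, -0.137, 0.991, -0.0]
force: [-0.5, -0.1, 0.7]
width: 0.291
finger_force: 0.0
```

Emit:
carry_out([
  [25,[-0.2,0,0],0],
  [25,[-0.4,0,0],0],
  [25,[-0.6,0,0],0],
  [25,[-0.8,0,0],0],
  [25,[-1.0,0,0],0],
])

```text
clock: 5.25
tcp_pos: [0.4944, -0.0472, 0.0167]
tcp_rot: [-0.0, -0.136, 0.991, -0.0]
force: [-1.9, -0.3, 2.3]
width: 0.293
finger_force: 0.8
```

Emit:
carry_out([
  [25,[-0.2,0,0],0],
  [25,[-0.4,0,0],0],
  [25,[-0.55,0,0],0],
  [25,[-0.7,0,0],0],
  [25,[-0.8,0,0],0],
])

```text
clock: 5.67
tcp_pos: [0.5178, -0.0407, 0.0168]
tcp_rot: [0.0, -0.136, 0.991, -0.0]
force: [-2.3, -0.9, 2.2]
width: 0.293
finger_force: 1.1
```

```bash
python3 look.py b
```

```text
z [0.03705862 0.04031485 0.04357227] 774
(array([629635.8,  -9976.4]), array([69155.6, 61871.6]), 15.6)
[[588.   10.5]
 [604.7 -49.1]
 [671.3 -30.4]
 [654.6  29.1]]
trivet frame [[-12.1  61.2]
 [ -4.5  -0.2]
 [ 64.1   8.3]
 [ 56.5  69.7]] center [26.  34.7]
tcp [ 0.51800855 -0.0405857   0.01679443] 5.7667
```

View pics/bv.png

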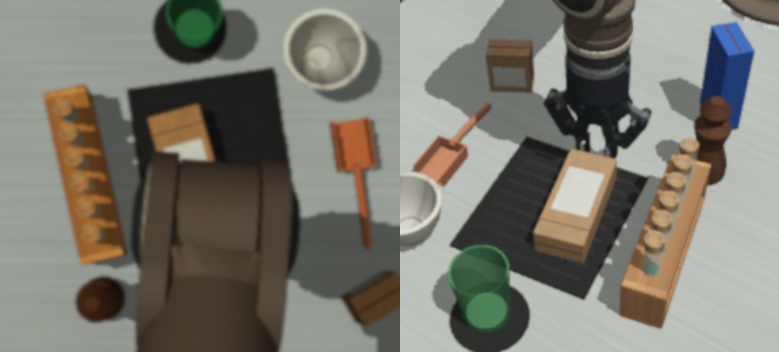

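The top end now sits 36 mm inside the far edge and the foot about 17 mm inside the near edge. I'll retreat and check.

Emit:
carry_out([
  [25,[0.5,0,0],0],
  [25,[1.3,0,0],0],
  [25,[2.1,0,0],0],
  [25,[2.9,0,0],0],
  [25,[3.3,0,0],0],
])

```text
clock: 6.18
tcp_pos: [0.4194, -0.0677, 0.0165]
tcp_rot: [-0.001, -0.136, 0.991, 0.0]
force: [-0.5, -0.7, -0.9]
width: 0.293
finger_force: 0.0
```

Emit:
carry_out([
  [25,[0,0,-1],0],
  [25,[0,0,-2.2],0],
  [25,[0,0,-3.4],0],
  [25,[0,0,-4.6],0],
  [25,[0.5,0,-5.5],0],
])

```text
clock: 6.6
tcp_pos: [0.4101, -0.0715, 0.1851]
tcp_rot: [0.002, -0.137, 0.991, -0.0]
force: [-0.2, 0.0, 0.6]
width: 0.292
finger_force: 0.0
```

Emit:
carry_out([
  [25,[0.8,0,0],0],
  [25,[1.6,0,0],0],
  [25,[1.6,0,0],0],
  [25,[1.6,0,0],0],
  [25,[1.6,0,0],0],
])

```text
clock: 7.02
tcp_pos: [0.3621, -0.0846, 0.182]
tcp_rot: [0.001, -0.136, 0.991, -0.0]
force: [1.0, -0.4, 0.8]
width: 0.294
finger_force: 0.0
```

```bash
python3 look.py c
```

```text
z [0.03716513 0.04040693 0.04390047] 1578
(array([595969.3, -19440.1]), array([140115.6,  61895.6]), 15.7)
[[520.2  -8.6]
 [536.9 -68.2]
 [671.8 -30.3]
 [655.1  29.3]]
trivet frame [[-82.   52.5]
 [-74.4  -8.9]
 [ 64.7   8.3]
 [ 57.   69.7]] center [-8.7 30.4]
tcp [ 0.36208144 -0.08444486  0.18166038] 7.1167
```

View pics/cv.png

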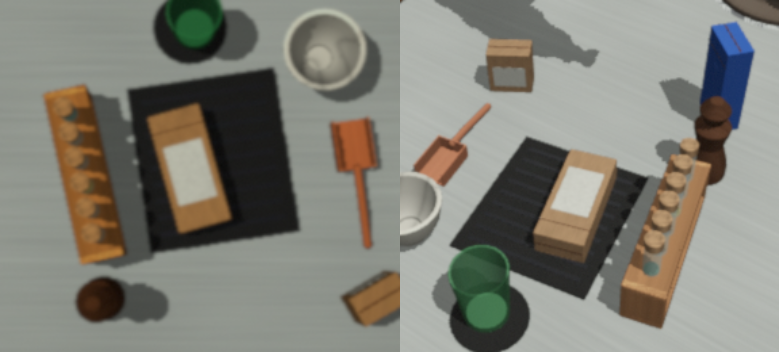

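The whole carton (crop 190,168) lies on the trivet with at least 18 mm of margin all round. The bystanders haven't moved and the hand is clear.

```bash
python3 -c "
from bench import r
print(r.close_job())"
```

```text
the job is handed in; nothing more can be done
None
```

The carton was tipped onto its broad face and pushed fully onto the trivet, at least 18 mm inside every edge; nothing else was moved, the hand is clear, and the job was handed in at about 7 s.

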